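Press home the caps of a curved vial tray in one pass

ROBOT

A 7-joint arm with a two-finger parallel gripper is mounted at the origin on a cart in front of the work surface, level with it; the furniture and walls round the work are solid. World frame = base frame: x ahead of the robot, y to its left, z up, the work surface at z = 0. Lengths are in m, angles in rad, forces in N, time in s.
With the tool pointing down it reaches from about 0.4 to 0.875 m from the base axis. Payload 19.3 kg.
Tool frame: the origin (TCP) lies at the very end of the fingers, on their centre line; the grasp point (between the pads) lies bot.pinch_z behind it (bot.pinch_z is the distance from the TCP to the grasp point, in m); z points along the fingers, y is the line along which they close (so a half turn about z gives the same grasp; the last joint's range is limited). The gripper opens to 85 mm and grips with 20 to 120 N. Pads are 22 mm wide; open, the fingers measure 114 mm over their backs; the gripper's body (76 mm by 85 mm) begins 54 mm behind the grasp point. The pads swing forward as they close: fully open they stand 13 mm farther back than shut.
Start: joints at [-1.267, 0.521, -0.036, 1.599, 0.021, 1.021, -0.113], TCP at [0.228, 0.582, 0.231] pointing down, gripper open.
Joint ranges: [-2.91, 2.91], [-0.3, 2.13], [-1.5, 1.42], [0.17, 2.43], [-1.26, 4.41], [0.16, 1.93], [-2.52, 2.52]. Speed limits (rad/s): [1.89, 1.89, 2.39, 2.39, 3.01, 3.01, 3.01].

INTERFACE

Orientations are given as [roll, pitch, yaw] about the fixed x, y, z axes, in that order (R = Rz(yaw) Ry(pitch) Rx(roll)).
In Python, from workcell import bot, grab_frame, ticket gives the robot as it stands.
- The arm moves only by the tool arm_command, never from a script. Its argument "commands" is a list of rows, each a list of 3 entries, a list of its own where there are three numbers: the shift along the world's x, y, z in mm, then the turn about the world's z in rad, then the gripper command: -1 is fully open, 1 is shut, values between are in proportion. In form: [[[tx, ty, tz], roll, fingers], ...]. A call has 1 to 20 rows; each row shifts and turns the commanded pose from where the row before left it; what a row does not reach is not made up. A row lasts 1/10 s, in which the tool goes at most 50 mm and 8.59 degrees, less where a joint would pass 70% of its speed; a pose out of reach is approached as far as the arm can. A call with a gripper value outside its range is refused whole. The fingers move at their own pace and stop on an object; "newtons" is the grip in N (left out, the last holds). Time passes only in rows, so rows that do not move let the fingers close. It gives the time, the measured TCP pose, the force, the opening and the grip force at its end, in the units of the state.
- bot.observe(): the state, without advancing time (a new reading comes with each control period).
- grab_frame(name): name is "scene" or "top" or "wrist"; returns a dict with "image" (384x512x3 uint8, red, green, blue), "vertical_fov" (degrees; the focal length in pixels is half the picture's height over the tangent of half this angle, whatever the lens; pixels are square), "cx", "cy" (the principal point, pixels), "k1" (the pictures are not rectified: a ray, as slopes to the right and down, at radius r is drawn at 1 + k1 r^2 times it, then the intrinsics apply), "R" (3x3) and "t" (3): a world point X has camera coordinates R X + t. Camera axes: x right, y down, z forward; pixel columns grow to the right and rows downward; lengths in m; the calibration is good to about 2 mm. A picture is of the moment at which its call begins. There is no depth.
- ticket.job_done(): hands the job in; it is judged then, once.
The state is a dict: "clock": time; "qpos": joint angles; "qd": joint speeds; "joint_efforts": joint torques, N m; "position": TCP position; "tool_rot": TCP orientation; "force": force on the tool from outside, world axes, zero at the start; "moment": the same for the moment, N m; "grip_width": finger opening in m; "finger_force": force on a finger pad.
Only numpy, scipy, OpenCV 4.12 (cv2) and the standard library are available. Lean on these libraries where they do the work, as an engineer would, in place of code of your own. Each camera call takes 0.05 s, during which the arm holds its last target. There are 200 camera calls.

TASK

The push-on caps of the seven vials in the curved blue tray stand proud. With closed fingertips, follow the curved row from the green cap to the red cap in one pass and gently press every cap fully home in turn, staying over the row and within about 2 cm of the caps until the red one is down. Pinch and lift nothing, leave the tray where it stands, and do not disturb the two small vials and the dish beside it.

Things in the scene. Friction and masses are not known exactly. Their poses are not given: they have to be found in the camera images.
- tray: blue vial tray, a curved (arc-shaped) block about 80 x 250 mm, 22 mm high, 0.97 kg, standing loose on rubber feet on the worktop; seven amber vials stand fixed in it, 35.6 mm apart (17 degrees) along an arc of 120 mm radius. Origin: on its underside, z up. Seen in its own frame, the arc's centre is at x = -100 mm, the arc bulges towards +x, the middle cap is at x = +20, y = 0, the green cap at x = -24.6, y = +93.3 and the red cap at x = -24.6, y = -93.3 mm.
- arc_centre (a point): centre of the arc on which the caps stand (empty space on the hollow side of the tray, 120 mm from each cap). An obstacle right of the tray: the fixed clear-walled water bath, walls 188 mm high, covering about x 0.55 to 1.03, y -0.38 to -0.01 m in the base frame, with a taller heater at its back right
- top0 (a point): middle of the top face of cap 0 (green, round, 18 mm across, 8 mm high, the first of the row); about 50 mm above the worktop while proud, 44 mm when fully home
- top1 (a point): middle of the top face of cap 1 (white, round, 18 mm across, 8 mm high, number 2 along the row); about 50 mm above the worktop while proud, 44 mm when fully home
- top2 (a point): middle of the top face of cap 2 (white, round, 18 mm across, 8 mm high, number 3 along the row); about 50 mm above the worktop while proud, 44 mm when fully home
- top3 (a point): middle of the top face of cap 3 (white, round, 18 mm across, 8 mm high, number 4 along the row); about 50 mm above the worktop while proud, 44 mm when fully home
- top4 (a point): middle of the top face of cap 4 (white, round, 18 mm across, 8 mm high, number 5 along the row); about 50 mm above the worktop while proud, 44 mm when fully home
- top5 (a point): middle of the top face of cap 5 (white, round, 18 mm across, 8 mm high, number 6 along the row); about 50 mm above the worktop while proud, 44 mm when fully home
- top6 (a point): middle of the top face of cap 6 (red, round, 18 mm across, 8 mm high, the last of the row); about 50 mm above the worktop while proud, 44 mm when fully home
- cap0 (a joint): how far cap 0 has been pressed down, m: 0 to 0.0015 at the start (standing proud), 0.006 fully home on the vial's shoulder (hard stop). It yields at about 3 N and stays where it is left
- cap1 (a joint): how far cap 1 has been pressed down, m: 0 to 0.0015 at the start (standing proud), 0.006 fully home on the vial's shoulder (hard stop). It yields at about 3 N and stays where it is left
- cap2 (a joint): how far cap 2 has been pressed down, m: 0 to 0.0015 at the start (standing proud), 0.006 fully home on the vial's shoulder (hard stop). It yields at about 3 N and stays where it is left
- cap3 (a joint): how far cap 3 has been pressed down, m: 0 to 0.0015 at the start (standing proud), 0.006 fully home on the vial's shoulder (hard stop). It yields at about 3 N and stays where it is left
- cap4 (a joint): how far cap 4 has been pressed down, m: 0 to 0.0015 at the start (standing proud), 0.006 fully home on the vial's shoulder (hard stop). It yields at about 3 N and stays where it is left
- cap5 (a joint): how far cap 5 has been pressed down, m: 0 to 0.0015 at the start (standing proud), 0.006 fully home on the vial's shoulder (hard stop). It yields at about 3 N and stays where it is left
- cap6 (a joint): how far cap 6 has been pressed down, m: 0 to 0.0015 at the start (standing proud), 0.006 fully home on the vial's shoulder (hard stop). It yields at about 3 N and stays where it is left
- vial_pink: small vial with pink contents and a black cap, 21 mm across, 47 mm tall, standing loose on the hollow side of the tray; origin under its foot
- vial_yellow: small vial with yellow contents and a green cap, 21 mm across, 47 mm tall, standing loose on the hollow side of the tray; origin under its foot
- dish_orange: closed culture dish with orange contents, 60 mm across, 15 mm high, lying loose beyond the bulging side of the tray; origin under its middle

How it is judged:
By the outcome, as a careful person would: the job done as asked, in the order asked, and still so for the second after the job is handed in, with the robot touching nothing.
It also fails if it takes over 64 s, if anything falls off the work surface, if the arm or the gripper's body presses on something with over 40 N, if the wrist force passes 120 N, or if a joint passes its speed limit or range.

## Working session

There is one attempt and no reset: what is moved stays moved. The work goes in short steps, Python scripts to look and compute and a tool call to move; the robot and the scene stay as the last step left them, time stands still between calls to the robot, and variables do not carry over. Pictures are saved under pics/ and viewed, at most 10 in all, crops included, and the job is handed in when it is done.

Besides the shell and the picture viewer there is one more tool, called by a JSON object that holds its "api" and its "payload", one argument or row to a line. arm_command: Moves the arm, as the interface text tells. Its arguments: {"type":"object","properties":{"commands":{"type":"array"},"newtons":{"type":"number"}},"required":["commands"]}

```bash
mkdir -p pics
cat > h.py <<'E'
import numpy as np, cv2
from workcell import bot, grab_frame, ticket
def K(f):
    h,w=f["image"].shape[:2]; F=h/2/np.tan(np.radians(f["vertical_fov"])/2)
    return np.array([[F,0,f["cx"]],[0,F,f["cy"]],[0,0,1]])
def topl(f,px,z):
    d=cv2.undistortPointsIter if 0 else cv2.undistortPoints
    u=d(np.array(px,float).reshape(-1,1,2),K(f),np.array([f["k1"],0,0,0.])).reshape(-1,2)
    R=np.array(f["R"]);t=np.array(f["t"]);c=-R.T@t
    r=np.c_[u,np.ones(len(u))]@R
    return c+r*((z-c[2])/r[:,2])[:,None]
def proj(f,P):
    return cv2.projectPoints(np.array(P,float).reshape(-1,1,3),cv2.Rodrigues(np.array(f["R"]))[0],np.array(f["t"],float),K(f),np.array([f["k1"],0,0,0.]))[0].reshape(-1,2)
def save(f,n): cv2.imwrite(f"pics/{n}.png",f["image"][:,:,::-1])
E
python3 - <<'E'
from h import *
import pickle
fs={n:grab_frame(n) for n in("scene","top")}
pickle.dump(fs,open("f.pkl","wb"))
cv2.imwrite("pics/top.png",fs["top"]["image"][:,:,::-1])
cv2.imwrite("pics/scene.png",fs["scene"]["image"][:,:,::-1])
for n,f in fs.items(): print(n,f["k1"],-np.array(f["R"]).T@f["t"])
s=bot.observe(); print(s["position"],s["tool_rot"],s["grip_width"],bot.pinch_z,s["clock"],s["force"])
E
```

```text
scene -0.03195400973205151 [ 0.22027427 -0.34852598  0.57664843]
top -0.05489038130989844 [0.37920966 0.24235719 0.91207868]
[0.22818433 0.58158517 0.23081794] [-3.14070524e+00  9.78406696e-05  2.76774481e+00] 0.08547493388535087 0.0187 0.1 [-0.14723057  0.12158678 -0.45644791]
```

View pics/top.png

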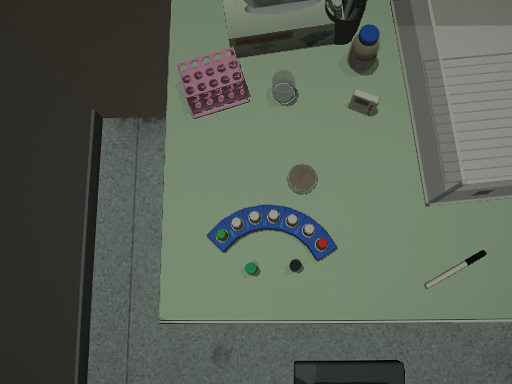

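View pics/scene.png

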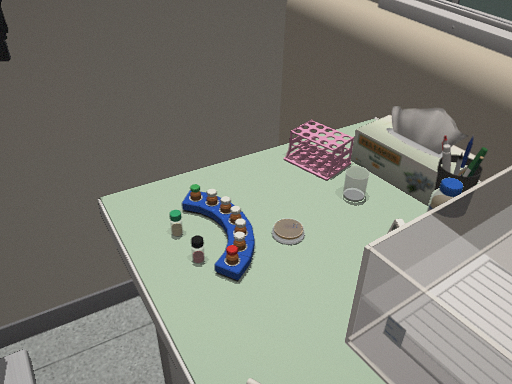

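The top view shows the row running from green at (221,235) to red at (322,244), bulging up the picture. The dish is at (303,178), the small vials at (251,269) and (295,265). The scene view agrees. Next I measure the caps.

```bash
cat > m.py <<'E'
from h import *
def fit(f,guess,win=9,z=.049):
    hsv=cv2.cvtColor(f["image"],cv2.COLOR_RGB2HSV).astype(int); H,S,V=hsv[...,0],hsv[...,1],hsv[...,2]
    px=[]
    for i,g in enumerate(guess):
        m=((H>40)&(H<85)&(S>130)) if i==0 else ((H<8)|(H>172))&(S>150) if i==6 else (S<70)&(V>110)
        w=np.zeros(m.shape,np.uint8); cv2.circle(w,tuple(int(round(v)) for v in g),win,1,-1)
        n,l,st,c=cv2.connectedComponentsWithStats((m&(w>0)).astype(np.uint8))
        k=1+np.argmax(st[1:,4]); px.append(c[k]); print(i,c[k].round(1),st[k,2:])
    P=topl(f,px,z)[:,:2]
    a=np.radians(17*(3-np.arange(7))); M=np.c_[-.1+.12*np.cos(a),.12*np.sin(a)]
    mc,pc=M.mean(0),P.mean(0); U,s,Vt=np.linalg.svd((M-mc).T@(P-pc))
    R=Vt.T@np.diag([1,np.linalg.det(Vt.T@U.T)])@U.T
    Q=(M-mc)@R.T+pc; t=pc-R@mc
    print("yaw",np.arctan2(R[1,0],R[0,0]),"tray",t,"centre",R@[-.1,0]+t)
    print("res mm\n",((P-Q)*1e3).round(1)); print("caps\n",Q.round(4)); return Q
E
python3 - <<'E'
from m import *; import pickle
fs=pickle.load(open("f.pkl","rb"))
fit(fs["top"],[(221,235),(236,223),(254,216),(273,215),(291,220),(308,229),(322,244)],8)
fit(fs["scene"],[(195,188),(212,193),(226,202),(236,211),(240,224),(239,238),(232,251)],8)
f=fs["top"]
print(topl(f,[(251,269),(295,265)],.047),topl(f,[(303,178)],.015))
E
```

```text
0 [220.5 233.7] [10 10 73]
1 [235.4 222.4] [10 14 74]
2 [253.3 215.7] [11 13 81]
3 [273.1 214. ] [ 9  9 67]
4 [291.9 218.4] [ 9 10 68]
5 [308.6 227.8] [11  9 72]
6 [322.1 242.8] [11 11 84]
yaw -0.09102999751414206 tray [0.50794918 0.24448057] centre [0.40836322 0.253571  ]
res mm
 [[ 0.4 -0.7]
 [-0.5  0.2]
 [-0.5  0.6]
 [ 0.3 -0.4]
 [ 0.2 -0.2]
 [ 0.7  0.2]
 [-0.7  0.2]]
caps
 [[0.492  0.3396]
 [0.5135 0.3114]
 [0.5258 0.2781]
 [0.5279 0.2427]
 [0.5195 0.2082]
 [0.5013 0.1777]
 [0.4751 0.1538]]
0 [194.8 187.9] [ 9  8 57]
1 [212.7 190.3] [ 16  12 114]
2 [226.9 198.6] [15 11 90]
3 [236.9 207.9] [15 10 92]
4 [240.1 221.5] [11  8 61]
5 [239.1 234.9] [14  9 77]
6 [231.9 249.6] [ 13  11 101]
yaw -0.09900106613397713 tray [0.51008653 0.24270295] centre [0.41057619 0.25258689]
res mm
 [[-3.1 -3.6]
 [ 2.   1.7]
 [ 1.7 -0.4]
 [ 3.   1.9]
 [-1.3  0.4]
 [-0.9  1.1]
 [-1.5 -1.1]]
caps
 [[0.4949 0.3379]
 [0.5162 0.3095]
 [0.5282 0.2762]
 [0.53   0.2407]
 [0.5213 0.2063]
 [0.5029 0.176 ]
 [0.4765 0.1523]]
[[0.4280999  0.28305284 0.047     ]
 [0.43487608 0.20366548 0.047     ]] [[0.60410022 0.18379158 0.015     ]]
```

The top-view fit is within 0.7 mm and the scene view agrees to about 2 mm. I'll shut the fingers and approach above the green cap.

{"api": "arm_command", "payload": {
  "commands": [
    [[10, -10, 0], 0, 1],
    [[22, -20, 0], 0, 1],
    [[25, -23, 0], 0, 1],
    [[25, -23, 0], 0, 1],
    [[25, -23, 0], 0, 1],
    [[25, -23, 0], 0, 1],
    [[25, -23, 0], 0, 1],
    [[25, -23, 0], 0, 1],
    [[25, -23, 0], 0, 1],
    [[25, -23, -10], 0, 1],
    [[22, -20, -20], 0, 1],
    [[11, -7, -20], 0, 1],
    [[0, 0, -10], 0, 1],
    [[0, 0, 0], 0, 1],
    [[0, 0, 0], 0, 1]
  ],
  "newtons": 20
}}

```text
clock: 1.6
position: [0.4927, 0.3414, 0.1718]
tool_rot: [3.141, -0.0, 2.769]
force: [0.3, 0.7, 1.1]
grip_width: 0.0
finger_force: 0.0
```

Run:
```python
from h import *
import pickle
f=grab_frame("wrist"); pickle.dump(f,open("w.pkl","wb")); save(f,"w1")
s=bot.observe(); print(s["position"],s["tool_rot"],s["grip_width"],s["clock"],s["force"])
C=np.array([[0.492,.3396],[.5135,.3114],[.5258,.2781],[.5279,.2427],[.5195,.2082],[.5013,.1777],[.4751,.1538]])
print(proj(f,np.c_[C,np.full(7,.049)]).round(0))
```

```text
[0.4928455  0.34164189 0.17212704] [3.14067823e+00 1.53115874e-04 2.76892531e+00] 0.0003059551758024169 1.65 [ 0.76767909  0.51774914 -0.30685059]
[[257. 182.]
 [238. 213.]
 [212. 235.]
 [180. 249.]
 [145. 253.]
 [110. 247.]
 [ 76. 233.]]
```

View pics/w1.png

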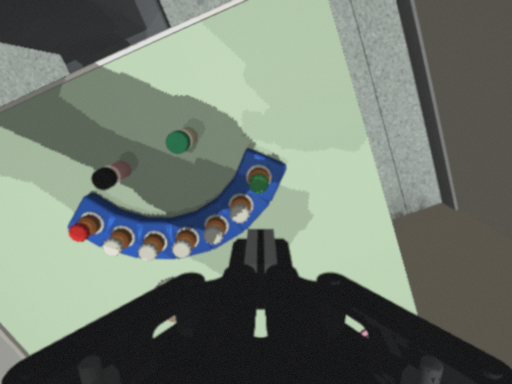

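The wrist view shows the fingertips at (262,235), the green cap at (259,184) and the red at (79,233), close to the projected positions. I'll fit once more from this closer view.

Run:
```python
from m import *; import pickle
f=pickle.load(open("w.pkl","rb"))
Q=fit(f,[(259,184),(239,214),(214,236),(182,249),(148,253),(112,247),(79,233)],10)
print((np.diff(Q,axis=0)*1e3).round(1))
```

```text
0 [258.5 183.1] [ 18  18 189]
1 [239.9 214.6] [ 20  16 228]
2 [213.7 236.5] [ 19  14 200]
3 [181.4 249.7] [ 19  19 271]
4 [147.4 253.5] [ 18  20 284]
5 [111.5 248. ] [ 20  19 275]
6 [ 79.1 231.9] [ 20  17 264]
yaw -0.09915699160361 tray [0.50934453 0.24599779] centre [0.40983573 0.25589724]
res mm
 [[-1.1 -0.8]
 [ 0.3 -0.5]
 [ 0.4  0. ]
 [ 0.2 -0.5]
 [ 0.4  0.1]
 [ 0.2 -0.4]
 [-0.4  2. ]]
caps
 [[0.4942 0.3412]
 [0.5155 0.3128]
 [0.5275 0.2794]
 [0.5292 0.244 ]
 [0.5206 0.2096]
 [0.5022 0.1793]
 [0.4758 0.1556]]
[[ 21.3 -28.4]
 [ 12.  -33.4]
 [  1.7 -35.4]
 [ -8.7 -34.4]
 [-18.4 -30.3]
 [-26.4 -23.7]]
```

All three views agree to about 2 mm. I'll aim at the average and descend to about 60 mm, then go on in small steps watching the force.

{"api": "arm_command", "payload": {
  "commands": [
    [[0.5, -1.5, -15], 0, 1],
    [[0, 0, -25], 0, 1],
    [[0, 0, -25], 0, 1],
    [[0, 0, -22], 0, 1],
    [[0, 0, -15], 0, 1],
    [[0, 0, -8], 0, 1],
    [[0, 0, 0], 0, 1],
    [[0, 0, 0], 0, 1]
  ]
}}

```text
clock: 2.45
position: [0.4941, 0.3397, 0.0621]
tool_rot: [3.141, 0.001, 2.768]
force: [-0.2, -0.2, 0.6]
grip_width: -0.0001
finger_force: 0.0
```

{"api": "arm_command", "payload": {
  "commands": [
    [[0, 0, -2], 0, 1],
    [[0, 0, -2], 0, 1],
    [[0, 0, -2], 0, 1],
    [[0, 0, -2], 0, 1],
    [[0, 0, -2], 0, 1],
    [[0, 0, 0], 0, 1]
  ]
}}

```text
clock: 3.05
position: [0.4936, 0.3392, 0.051]
tool_rot: [-3.141, -0.0, 2.768]
force: [0.6, -0.2, 0.6]
grip_width: -0.0
finger_force: 0.0
```

{"api": "arm_command", "payload": {
  "commands": [
    [[0, 0, -1], 0, 1],
    [[0, 0, -1], 0, 1],
    [[0, 0, -1], 0, 1],
    [[0, 0, 0], 0, 1]
  ]
}}

```text
clock: 3.45
position: [0.4938, 0.3394, 0.0482]
tool_rot: [3.142, 0.0, 2.768]
force: [0.1, 0.2, -0.5]
grip_width: 0.0001
finger_force: 0.0
```

{"api": "arm_command", "payload": {
  "commands": [
    [[0, 0, -1], 0, 1],
    [[0, 0, -1], 0, 1],
    [[0, 0, -1], 0, 1],
    [[0, 0, 0], 0, 1]
  ]
}}

```text
clock: 3.85
position: [0.4938, 0.3393, 0.0452]
tool_rot: [-3.142, 0.0, 2.768]
force: [0.4, -0.5, 0.3]
grip_width: 0.0001
finger_force: 0.0
```

There is no force at 45 mm, so I'll check where the tip is.

Run:
```python
from h import *
f=grab_frame("wrist"); g=grab_frame("scene")
a=cv2.resize(f["image"][120:300,160:360],None,fx=2,fy=2); b=cv2.resize(g["image"][130:280,140:340],None,fx=2,fy=2)
b=cv2.copyMakeBorder(b,0,60,0,0,cv2.BORDER_CONSTANT)
cv2.imwrite("pics/c1.png",np.hstack([a,b])[:,:,::-1]); print(bot.observe()["position"],bot.observe()["force"])
```

```text
[0.49369188 0.33924974 0.0451611 ] [ 0.12075275 -0.31373831 -0.1573626 ]
```

View pics/c1.png

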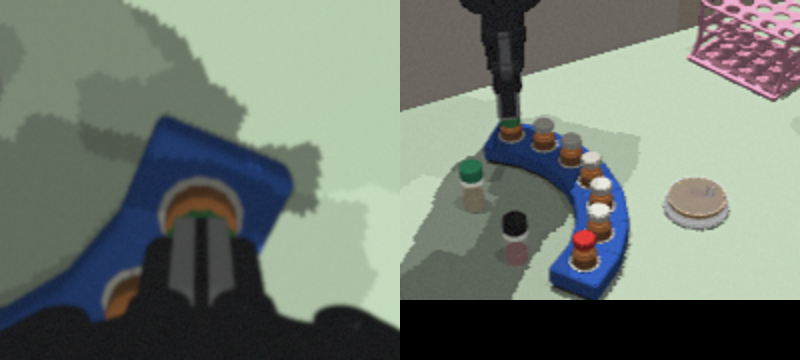

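The tip is centred on the green cap, which is partly down, so the force simply relaxes once the arm stops. I'll keep pressing until the hard stop.

{"api": "arm_command", "payload": {
  "commands": [
    [[0, 0, -0.7], 0, 1],
    [[0, 0, -0.7], 0, 1]
  ]
}}

```text
clock: 4.15
position: [0.4937, 0.3393, 0.044]
tool_rot: [3.142, 0.0, 2.768]
force: [-3.3, -1.5, 14.7]
grip_width: -0.0001
finger_force: 7.8
```

{"api": "arm_command", "payload": {
  "commands": [
    [[0, 0, -0.5], 0, 1],
    [[0, 0, 0], 0, 1]
  ]
}}

```text
clock: 4.35
position: [0.4937, 0.3393, 0.044]
tool_rot: [3.142, 0.0, 2.768]
force: [-3.2, -2.5, 14.4]
grip_width: 0.0002
finger_force: 7.0
```

Cap 0 is on its hard stop at z = 0.044 m with 14 N. Next are caps 1 and 2, using the same commanded height.

{"api": "arm_command", "payload": {
  "commands": [
    [[0, 0, 5], 0, 1],
    [[0, 0, 5], 0, 1],
    [[0, 0, 0], 0, 1],
    [[7, -9.5, 0], 0, 1],
    [[7.3, -9.4, 0], 0, 1],
    [[7, -9.5, 0], 0, 1],
    [[0, 0, 0], 0, 1],
    [[0, 0, -2], 0, 1],
    [[0, 0, -2], 0, 1],
    [[0, 0, -2], 0, 1],
    [[0, 0, -1], 0, 1],
    [[0, 0, -1], 0, 1],
    [[0, 0, -1], 0, 1],
    [[0, 0, -1], 0, 1],
    [[0, 0, 0], 0, 1]
  ]
}}

```text
clock: 5.85
position: [0.5148, 0.3113, 0.044]
tool_rot: [3.141, -0.0, 2.768]
force: [-5.5, 0.8, 13.1]
grip_width: 0.0003
finger_force: 7.0
```

{"api": "arm_command", "payload": {
  "commands": [
    [[0, 0, 5], 0, 1],
    [[0, 0, 5], 0, 1],
    [[0, 0, 0], 0, 1],
    [[4, -11, 0], 0, 1],
    [[4, -11, 0], 0, 1],
    [[4, -11.4, 0], 0, 1],
    [[0, 0, 0], 0, 1],
    [[0, 0, -2], 0, 1],
    [[0, 0, -2], 0, 1],
    [[0, 0, -2], 0, 1],
    [[0, 0, -1], 0, 1],
    [[0, 0, -1], 0, 1],
    [[0, 0, -1], 0, 1],
    [[0, 0, -1], 0, 1],
    [[0, 0, 0], 0, 1]
  ]
}}

```text
clock: 7.35
position: [0.5269, 0.278, 0.044]
tool_rot: [3.141, -0.0, 2.768]
force: [-5.0, 1.0, 13.6]
grip_width: 0.0001
finger_force: 6.9
```

{"api": "arm_command", "payload": {
  "commands": [
    [[0, 0, 5], 0, 1],
    [[0, 0, 5], 0, 1],
    [[0, 0, 0], 0, 1],
    [[0.6, -12, 0], 0, 1],
    [[0.6, -12, 0], 0, 1],
    [[0.5, -11.4, 0], 0, 1],
    [[0, 0, 0], 0, 1],
    [[0, 0, -2], 0, 1],
    [[0, 0, -2], 0, 1],
    [[0, 0, -2], 0, 1],
    [[0, 0, -1], 0, 1],
    [[0, 0, -1], 0, 1],
    [[0, 0, -1], 0, 1],
    [[0, 0, -1], 0, 1],
    [[0, 0, 0], 0, 1]
  ]
}}

```text
clock: 8.85
position: [0.5289, 0.2425, 0.044]
tool_rot: [3.141, 0.0, 2.768]
force: [-1.9, -0.7, 13.8]
grip_width: 0.0
finger_force: 6.8
```

{"api": "arm_command", "payload": {
  "commands": [
    [[0, 0, 5], 0, 1],
    [[0, 0, 5], 0, 1],
    [[0, 0, 0], 0, 1],
    [[-2.7, -11.5, 0], 0, 1],
    [[-3, -11.5, 0], 0, 1],
    [[-3, -11.4, 0], 0, 1],
    [[0, 0, 0], 0, 1],
    [[0, 0, -2], 0, 1],
    [[0, 0, -2], 0, 1],
    [[0, 0, -2], 0, 1],
    [[0, 0, -1], 0, 1],
    [[0, 0, -1], 0, 1],
    [[0, 0, -1], 0, 1],
    [[0, 0, -1], 0, 1],
    [[0, 0, 0], 0, 1]
  ]
}}

```text
clock: 10.35
position: [0.5202, 0.2082, 0.044]
tool_rot: [3.141, 0.0, 2.768]
force: [-3.2, 1.8, 13.9]
grip_width: -0.0003
finger_force: 6.9
```

{"api": "arm_command", "payload": {
  "commands": [
    [[0, 0, 5], 0, 1],
    [[0, 0, 5], 0, 1],
    [[0, 0, 0], 0, 1],
    [[-6, -10, 0], 0, 1],
    [[-6.4, -10, 0], 0, 1],
    [[-6, -10.3, 0], 0, 1],
    [[0, 0, 0], 0, 1],
    [[0, 0, -2], 0, 1],
    [[0, 0, -2], 0, 1],
    [[0, 0, -2], 0, 1],
    [[0, 0, -1], 0, 1],
    [[0, 0, -1], 0, 1],
    [[0, 0, -1], 0, 1],
    [[0, 0, -1], 0, 1],
    [[0, 0, 0], 0, 1]
  ]
}}

```text
clock: 11.85
position: [0.5019, 0.1777, 0.044]
tool_rot: [3.141, 0.001, 2.768]
force: [-1.5, 0.9, 13.8]
grip_width: -0.0001
finger_force: 7.1
```

{"api": "arm_command", "payload": {
  "commands": [
    [[0, 0, 5], 0, 1],
    [[0, 0, 5], 0, 1],
    [[0, 0, 0], 0, 1],
    [[-9, -8, 0], 0, 1],
    [[-9, -8, 0], 0, 1],
    [[-8.4, -7.7, 0], 0, 1],
    [[0, 0, 0], 0, 1],
    [[0, 0, -2], 0, 1],
    [[0, 0, -2], 0, 1],
    [[0, 0, -2], 0, 1],
    [[0, 0, -1], 0, 1],
    [[0, 0, -1], 0, 1],
    [[0, 0, -1], 0, 1],
    [[0, 0, -1], 0, 1],
    [[0, 0, 0], 0, 1]
  ]
}}

```text
clock: 13.35
position: [0.4756, 0.154, 0.0439]
tool_rot: [3.141, 0.001, 2.768]
force: [-1.9, 1.1, 16.2]
grip_width: 0.0001
finger_force: 7.5
```

All seven caps hit the hard stop at about 0.044 m. I'll lift straight up and check.

{"api": "arm_command", "payload": {
  "commands": [
    [[0, 0, 5], 0, 1],
    [[0, 0, 10], 0, 1],
    [[0, 0, 20], 0, 1],
    [[0, 0, 30], 0, 1],
    [[0, 0, 30], 0, 1],
    [[0, 0, 30], 0, 1],
    [[0, 0, 20], 0, 1],
    [[0, 0, 0], 0, 1],
    [[0, 0, 0], 0, 1],
    [[0, 0, 0], 0, 1]
  ]
}}

```text
clock: 14.35
position: [0.4747, 0.1535, 0.1878]
tool_rot: [-3.141, -0.001, 2.768]
force: [-0.4, 0.2, -0.0]
grip_width: 0.0002
finger_force: 0.0
```

Run:
```python
from m import *
f=grab_frame("wrist"); g=grab_frame("scene")
b=cv2.resize(g["image"][130:300,140:340],None,fx=3,fy=3)
cv2.imwrite("pics/c2.png",b[:,:,::-1]); s=bot.observe(); print(s["position"],s["force"],s["qd"].round(3) if hasattr(s["qd"],"round") else s["qd"])
fit(g,[(195,189),(212,194),(226,203),(236,212),(240,225),(239,239),(232,253)],8,.043)
```

```text
[0.47475465 0.15355211 0.18762843] [ 0.04489816 -0.07244185  1.03066558] [ 0.001  0.001  0.001 -0.001  0.001  0.001 -0.001]
0 [195.1 189.9] [ 9  7 53]
1 [212.5 191.5] [ 16  11 120]
2 [226.9 199.9] [14 10 93]
3 [236.6 210. ] [16 12 96]
4 [240.  223.4] [13 10 70]
5 [238.9 237. ] [12  9 73]
6 [232.  252.5] [11 10 95]
yaw -0.10146687662629636 tray [0.51085011 0.24466032] centre [0.41136444 0.2547896 ]
res mm
 [[-3.1 -4.2]
 [ 2.5  4. ]
 [ 2.6  1.2]
 [ 2.4  1.6]
 [-1.2  0.4]
 [-1.1  0.5]
 [-2.  -3.4]]
caps
 [[0.4959 0.3399]
 [0.5171 0.3115]
 [0.5291 0.2781]
 [0.5307 0.2426]
 [0.522  0.2083]
 [0.5035 0.178 ]
 [0.477  0.1544]]
```

View pics/c2.png

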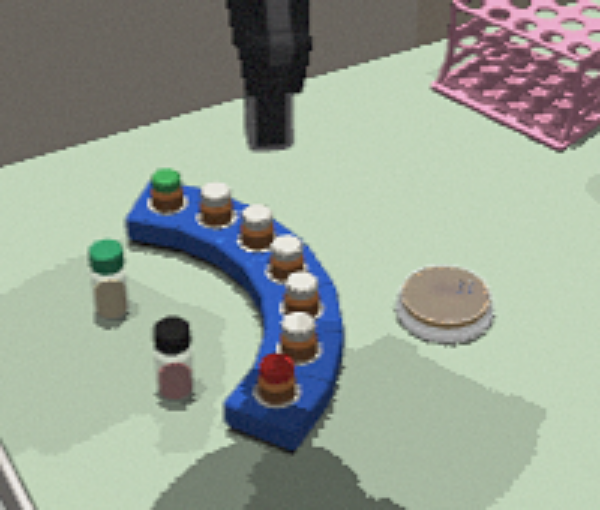

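The scene view shows all seven caps equally low, with green at (166,182) and red at (277,370) in the crop. The tray hasn't moved, the vials and dish are undisturbed, and the arm is clear.

```bash
python3 -c "
from workcell import ticket
print(ticket.job_done())"
```

```text
the job is handed in; nothing more can be done
None
```

I pressed all seven caps home in one pass from green to red, each stopping at about 44 mm with 13–16 N; the last view showed the tray, both vials and the dish where they stood, and I handed the job in at about 14.5 s (no verdict was returned).

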